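Set and clamp the carton length stop

TASK

Set the carton length stop on the packing table: pull its sprung slide out by the upright tab until the slide's pointer is level with the rider's point on the scale, and let it stay there. Then turn the hexagonal clamp knob clockwise all the way to its end stop, letting go and taking it again as often as it needs. The stop is lined up and only stands on its rubber feet, so feel for the end of the knob's travel and do not shift or twist the stop out of place, and leave the tape roll, the small carton and the marker beside it alone.

Things in the scene. Friction and masses are not known exactly. Their poses are not given: they have to be found in the camera images.
- gauge: the length stop: flat grey base 110 x 310 mm, its top 24 mm above the table, about 2 kg in all, loose, on four rubber feet (it slides at about 15 N and twists at about 1 N m). Origin: centre of its underside, at table level. y runs along its length from the slide's end (-y) to the knob's end (+y); z up
- gauge_end (a point): point on top of the base at its slide end, 150 mm from the origin along -y, 24 mm up (moves only with the base)
- tab (a point): middle of the top of the upright black tab on the slide, 86 mm above the table. The tab is 56 mm long across the base (x), 14 mm thick along it (y), and stands up from the slide's plate, whose top is 35 mm above the table
- pointer (a point): tip of the pointer nose on the +x side of the slide, 33 mm above the table, at the same y as the tab's middle. The slide runs along the base's -y for up to 130 mm; it takes 2 to 4 N to pull and its brake keeps it where it is left
- mark (a point): point of the steel rider (14 x 24 x 14 mm) on the scale along the base's +x edge, facing the pointer across a 2 mm gap; it is tight on its track. Level means: same y in the base's frame
- knob_top (a point): centre of the top of the black clamp knob (axis upright), 71 mm above the table, 115 mm from the base's origin along +y. Grip: a hexagon 46 mm across flats, from 31 to 71 mm above the table, over a skirt 60 mm in diameter; flats face the nose's direction and every 60 degrees from it. Turns with 0.1 N m; the firm, unmarked end stop is 3.5 to 4.5 rad clockwise from the start
- nose (a point): tip of the small nose on the knob's skirt, 40 mm from the knob's axis, 28 mm above the table; it goes round with the knob (a dark line on the knob's bright top disc points the same way)
- tape_roll: cardboard-coloured ring, bystander, 90 mm in diameter, 48 mm high, standing on its flat side; origin at the centre of its underside
- small_carton: closed cardboard box, bystander, 75 x 110 x 50 mm; origin at the centre of its underside
- marker: white and black marker pen lying on the table, bystander, 120 mm long along x, 19 mm thick; origin near its middle at table level

How it is judged (in metres and radians):
On the way, in this order (a step that is already met when the one before it is completed fails the run):
1. the slide's pointer is level with the rider's point (within 4 mm) (y of pointer in the frame of mark between -0.004 and 0.004 m), for 0.3 s.
2. the knob is turned clockwise to its end stop (within 0.12 rad) (y of nose in the frame of gauge between 0.1268 and 0.1414 m and x of nose in the frame of gauge above 0.015 m), for 0.2 s.
At the end, for the whole second after the job is handed in: The slide's pointer is within 4 mm of level with the rider's point, the knob is within 0.12 rad of its clockwise end stop, and neither end of the length stop (knob's axis, slide end) is more than 20 mm from where it stood; all at rest (all of step 1 and all of step 2 and distance of each of knob_top, gauge_end from where it was at the start of the episode below 0.02 m and linear speed of gauge below 0.01 m/s); the robot touches nothing.
It fails at once if the tape roll is pushed more than 30 mm (distance of tape_roll from where it was at the start of the episode above 0.03 m).
It fails at once if the small carton is pushed more than 30 mm (distance of small_carton from where it was at the start of the episode above 0.03 m).
It fails at once if the marker is pushed more than 30 mm (distance of marker from where it was at the start of the episode above 0.03 m).
It also fails if it takes over 72 s, if anything falls off the work surface, if the arm or the gripper's body presses on something with over 40 N, if the wrist force passes 120 N, or if a joint passes its speed limit or range.

ROBOT

A 7-joint arm with a two-finger parallel gripper is mounted at the origin on the work surface. World frame = base frame: x ahead of the robot, y to its left, z up, the work surface at z = 0. Lengths are in m, angles in degrees, forces in N, time in s.
With the tool pointing down it reaches from about 0.425 to 0.875 m from the base axis. Payload 4.7 kg.
Tool frame: the origin (TCP) lies between the finger pads; the fingertips stand 19 mm ahead of it and the grasp point (between the pads) is the TCP; x points along the fingers, z is the direction in which the jaws open and shut, and the axes are right-handed (so a half turn about x gives the same grasp; the last joint's range is limited). The gripper opens to 87 mm and grips with 3 to 60 N. Pads are 19 mm wide; open, the fingers measure 117 mm over their backs; the gripper's body (75 mm by 190 mm) begins 51 mm behind the grasp point.
Start: joints at [74.089, 18.392, -4.016, 83.108, 1.295, 78.541, -3.26], TCP at [0.187, -0.623, 0.242] pointing down, gripper open.
Joint ranges: [-163.93, 163.93], [-17.29, 119.83], [-79.2, 71.16], [3.27, 140.29], [-89.18, 269.18], [5.43, 117.66], [-154.24, 154.24]. Speed limits (degrees/s): [147.25, 147.25, 180, 180, 180, 180, 180].

INTERFACE

Orientations are given as [roll, pitch, yaw] about the fixed x, y, z axes, in that order (R = Rz(yaw) Ry(pitch) Rx(roll)).
In Python, from cell import monitor, read_camera, camera_model, env, regions_of gives the robot as it stands. The module is installed in compiled form; this text tells all that it offers.
- The arm moves only by the tool step_arm, never from a script. Its argument "deltas" is a list of rows, each a list of 5 numbers: the gripper's target within -1 to 1 (fully open at 1, half-way at 0, shut at -1), then the shift along the tool's x, y, z in m, then the turn about the tool's x in degrees. A call has 1 to 12 rows; each row is the pose to reach, as a shift and turn from the pose commanded when the call began, along the tool's axes at that moment; what a row does not reach only later rows make up. A row lasts 1/8 s, in which the tool goes at most 62.5 mm and 10.7 degrees, less where a joint would pass 70% of its speed; a pose out of reach is approached as far as the arm can. A call with a gripper value outside its range is refused whole. The fingers move at their own pace and stop on an object; "newtons" is the grip in N (left out, the last holds). Time passes only in rows, so rows that repeat a pose let the fingers close. It gives the time, the measured TCP pose, the force and the opening at its end, in the units of the state.
- monitor.get_obs(): the state, without advancing time (a new reading comes with each control period).
- read_camera(name): name is "scene" or "top" or "wrist"; returns (picture, depth): 420x560x3 uint8, red, green, blue; 420x560 float32, m along the optical axis (not along the pixel's ray), 0 where there is no reading.
- camera_model(name): a dict with "fx", "fy", "cx", "cy" (pixels), "xyz" and "attitude" of the camera in the world. Camera axes: x right, y down, z forward; pixel columns grow to the right and rows downward; lengths in m; the calibration is good to about 2 mm. The wrist camera is an equidistant fisheye: a pixel r from the principal point sees the ray r / f radians off the axis. A picture is of the moment at which its call begins: read the wrist's pose just before it. camera_model takes no time and is no camera call; for the wrist camera it gives the pose at the moment of the call.
- env.sign_off(): hands the job in, once; it reports no verdict.
Trained networks look in the newest picture that a camera, given by its name, has taken for a name from the list of things; names that differ only in an ending like _2 or _b are one class to them, and where a whole thing is asked for, a point or a joint stands for the part that bears it (a point fixed in the world has none). Each returns a list of dicts, best first, with "p" (0 to 1); they miss things now and then, are a little off and sometimes report something else, mostly with a low value. They report only what shows in the picture. A call takes as long as a camera call.
- regions_of(camera, thing): "pixels" (420x560 bool, what is visible of it) and "pixel" ([column, row] in pixels, amid what is visible of it).
The state is a dict: "time_s": time; "qpos": joint angles; "joint_velocities": joint speeds; "effort": joint torques, N m; "tool_pos": TCP position; "tool_rot": TCP orientation; "force": force on the tool from outside, world axes, zero at the start; "wrist_torque": the same for the moment, N m; "grip_width": finger opening in m.
Only numpy, scipy, OpenCV 4.12 (cv2) and the standard library are available. Lean on these libraries where they do the work, as an engineer would, in place of code of your own. Each camera call takes 0.05 s, during which the arm holds its last target. There are 200 camera calls.

## Working session

There is one attempt and no reset: what is moved stays moved. The work goes in short steps, Python scripts to look and compute and a tool call to move; the robot and the scene stay as the last step left them, time stands still between calls to the robot, and variables do not carry over. Pictures are saved under pics/ and viewed, about 8 in all and at most 12, crops included, and the job is handed in when it is done.

Besides the shell and the picture viewer there is one more tool, called after "Call:" as name(argument=value, ...), one argument or row to a line, values as JSON. step_arm: Moves the arm, as the interface text tells. Its arguments: {"type":"object","properties":{"deltas":{"type":"array"},"newtons":{"type":"number"}},"required":["deltas"]}

```bash
mkdir -p pics
cat > h.py <<'E'
import numpy as np, cv2
from cell import monitor, read_camera, camera_model, env, regions_of
from scipy.spatial.transform import Rotation as R
def Rm(a): return R.from_euler('xyz',a,degrees=True).as_matrix()
def pts(cam,d,mask=None):
    m=camera_model(cam); v,u=np.nonzero((d>0) if mask is None else (mask&(d>0))); z=d[v,u]
    P=np.c_[(u-m['cx'])/m['fx']*z,(v-m['cy'])/m['fy']*z,z]
    return P@Rm(m['attitude']).T+np.array(m['xyz'])
def save(n,im): cv2.imwrite('pics/'+n,im[:,:,::-1])
def st():
    o=monitor.get_obs(); print({k:np.round(o[k],4).tolist() for k in('time_s','tool_pos','tool_rot','force','wrist_torque','grip_width','qpos')}); return o
E
python3 - <<'E'
from h import *
st()
for c in('top','scene'):
    im,d=read_camera(c); m=camera_model(c); print(c,m); save(c+'0.png',im)
    for t in('gauge','tab','pointer','mark','knob_top','nose','tape_roll','small_carton','marker'):
        r=regions_of(c,t)
        for x in r[:1]:
            P=pts(c,d,x['pixels']); print(t,round(x['p'],2),np.round(x['pixel']),x['pixels'].sum(),np.round(np.median(P,0),3),np.round(P.min(0),3),np.round(P.max(0),3))
E
```

```text
{'time_s': 0.0, 'tool_pos': [0.1868, -0.622, 0.2404], 'tool_rot': [-175.9547, 89.8892, 110.7656], 'force': [-0.0071, 0.0067, -0.5076], 'wrist_torque': [0.0123, 0.0412, 0.0051], 'grip_width': 0.0872, 'qpos': [74.0898, 18.4403, -4.0153, 83.176, 1.2971, 78.5396, -3.2599]}
top {'fx': 522.9848548774268, 'fy': 522.9848548774268, 'cx': 276.184685971749, 'cy': 210.38453865791965, 'xyz': array([0.5131791 , 0.04007042, 0.93905487]), 'attitude': array([-175.23313737,    1.00433564,  -91.08023117])}
gauge 0.97 [246. 238.] 11030 [0.542 0.105 0.025] [ 0.438 -0.054 -0.002] [0.648 0.269 0.09 ]
tab 0.9 [252. 244.] 593 [0.537 0.092 0.071] [0.511 0.073 0.028] [0.568 0.118 0.09 ]
pointer 0.79 [251. 238.] 632 [0.538 0.094 0.059] [0.511 0.073 0.023] [0.568 0.121 0.09 ]
knob_top 0.93 [187. 215.] 974 [0.583 0.209 0.071] [0.556 0.175 0.025] [0.613 0.237 0.077]
nose 0.86 [182. 215.] 1014 [0.583 0.208 0.07 ] [0.555 0.174 0.023] [0.615 0.238 0.077]
tape_roll 0.8 [331. 175.] 1063 [ 0.628 -0.031  0.047] [ 0.579 -0.076 -0.002] [0.668 0.016 0.053]
marker 0.65 [193. 293.] 718 [0.447 0.2   0.017] [ 0.423  0.143 -0.  
[... 363 characters left out ...]
02 [0.544 0.103 0.058] [0.479 0.019 0.022] [0.569 0.123 0.088]
pointer 0.82 [318. 216.] 1500 [0.544 0.103 0.059] [0.421 0.015 0.   ] [0.569 0.123 0.088]
mark 0.64 [358. 285.] 2100 [0.597 0.224 0.061] [0.52  0.169 0.023] [0.614 0.246 0.074]
knob_top 0.77 [361. 283.] 2084 [0.596 0.225 0.062] [0.521 0.16  0.023] [0.614 0.246 0.074]
nose 0.9 [360. 279.] 2101 [0.596 0.224 0.061] [0.559 0.173 0.025] [0.614 0.246 0.074]
tape_roll 0.65 [228. 218.] 2766 [ 0.627 -0.017  0.031] [ 0.579 -0.133 -0.   ] [0.669 0.02  0.051]
small_carton 0.42 [321. 220.] 1540 [0.543 0.103 0.058] [ 0.43   0.015 -0.   ] [0.569 0.123 0.088]
marker 0.94 [416. 252.] 860 [0.454 0.214 0.016] [0.425 0.144 0.002] [0.474 0.262 0.021]
```

Run:
```python
from h import *
im=cv2.imread('pics/top0.png'); c=im[110:330,130:400]; cv2.imwrite('pics/topc.png',cv2.resize(c,None,fx=2.7,fy=2.7,interpolation=cv2.INTER_CUBIC))
```

```text
(no output)
```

View pics/topc.png

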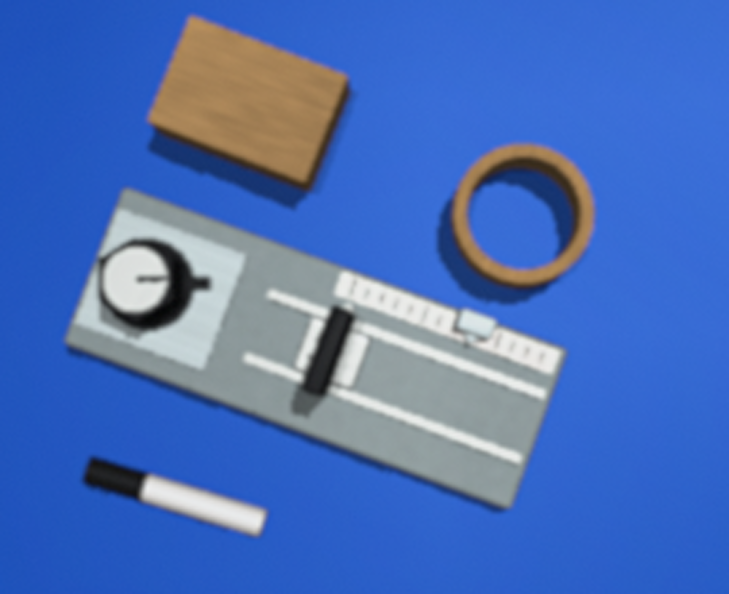

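View pics/scene0.png

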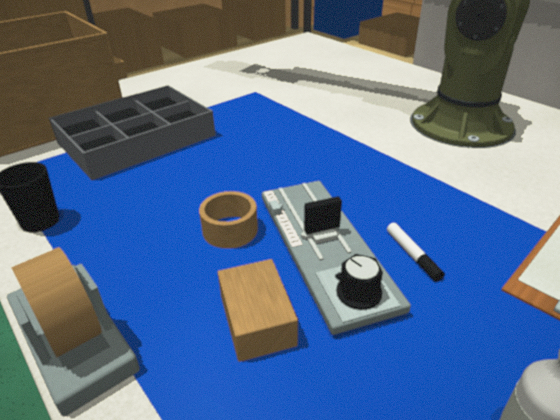

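Scene shows knob near, tab mid-base, rider on the scale toward the slide end; the carton is at +x of the knob, and the tape roll is beside the rider. Next I'll fit the gauge frame.

```bash
cat >> h.py <<'E'
def ray(cam,u,v,z):
    m=camera_model(cam); A=Rm(m['attitude']); r=A@np.array([(u-m['cx'])/m['fx'],(v-m['cy'])/m['fy'],1]); c=np.array(m['xyz']); return c+r*(z-c[2])/r[2]
E
python3 - <<'E'
from h import *
im,d=read_camera('top')
g=regions_of('top','gauge')[0]['pixels']
P=pts('top',d,g); S=P[(P[:,2]>.018)&(P[:,2]<.03)]; print(len(S),np.median(S[:,2]))
r=cv2.minAreaRect((S[:,:2]*1000).astype(np.float32)); print(r, np.round(cv2.boxPoints(r)))
c=lambda u,v:(130+u/2.7,110+v/2.7)
K=[ray('top',*c(*p),.024) for p in((125,188),(565,350),(510,508),(67,343))]
print('corners by eye',np.round(K,3)); o=np.mean(K,0)
y=(K[0]+K[3]-K[1]-K[2])[:2]; y/=np.linalg.norm(y); x=np.array([y[1],-y[0]])
print('o',o,'yaw of y',np.degrees(np.arctan2(y[1],y[0])))
for n,p,z in(('nose',(209,284),.028),('knob',(138,277),.071),('rider',(467,345),.033),('tabtop1',(343,308),.086),('tabtop2',(315,392),.086),('line end',(168,279),.071)):
    q=ray('top',*c(*p),z); e=q[:2]-o[:2]; print(n,np.round(q,4),'gauge',np.round([e@x,e@y],4))
T=P[P[:,2]>.08]; print('tab',len(T),T.mean(0),'g',(T.mean(0)[:2]-o[:2])@np.c_[x,y])
T=P[(P[:,2]>.066)&(P[:,2]<.076)]; T=T[T[:,1]>.15];print('knob',len(T),T.mean(0),(T.min(0)+T.max(0))/2)
E
```

```text
9331 0.024703677029486837
((542.534423828125, 107.76359558105469), (309.96929931640625, 110.13453674316406), 68.65737915039062) [[435. -17.]
 [537. -57.]
 [650. 232.]
 [548. 272.]]
corners by eye [[ 0.648  0.23   0.024]
 [ 0.536 -0.054  0.024]
 [ 0.436 -0.016  0.024]
 [ 0.547  0.269  0.024]]
o [0.54189228 0.1071146  0.024     ] yaw of y 68.6446887690607
nose [0.5835 0.1752 0.028 ] gauge [0.0139 0.0785]
knob [0.5854 0.2128 0.071 ] gauge [0.002  0.1143]
rider [0.5406 0.0091 0.033 ] gauge [ 0.0344 -0.0918]
tabtop1 [0.5628 0.0854 0.086 ] gauge [ 0.0274 -0.0126]
tabtop2 [0.5124 0.1031 0.086 ] gauge [-0.026  -0.0145]
line end [0.5838 0.1942 0.071 ] gauge [0.0073 0.0964]
tab 292 [0.53783274 0.0958444  0.08583569] g [ 0.00032324 -0.01197467]
knob 658 [0.58424087 0.21411502 0.07149058] [0.58470332 0.21416636 0.07094915]
```

```bash
cat >> h.py <<'E'
def tool():
    o=monitor.get_obs(); A=Rm(o['tool_rot']); p=np.array(o['tool_pos']); return o,A,p,np.degrees(np.arctan2(A[1,2],A[0,2]))
def goto(q,jaw=None):
    o,A,p,a=tool(); print('tcp',p.round(4),'jaw',round(a,2),'q7',round(o['qpos'][6],1),'delta',(A.T@(np.array(q)-p)).round(4))
    if jaw is not None:
        for k in(-1,0,1): print('  turn (+about tool x is cw from above)',round(a-jaw+180*k,2))
E
python3 - <<'E'
from h import *
o,A,p,a=tool();print(A.round(3))
goto([.52,-.35,.24]); goto([.538,.095,.16],68.65)
E
```

```text
[[-0.     0.958  0.288]
 [-0.     0.288 -0.958]
 [-1.    -0.     0.   ]]
tcp [ 0.187  -0.6226  0.2416] jaw -73.28 q7 -3.3 delta [ 0.0016  0.3974 -0.1652]
tcp [ 0.187  -0.6226  0.2416] jaw -73.28 q7 -3.3 delta [ 0.0815  0.5426 -0.5863]
  turn (+about tool x is cw from above) -321.93
  turn (+about tool x is cw from above) -141.93
  turn (+about tool x is cw from above) 38.07
```

Call:
step_arm(
  deltas=[
    [1,0,0.05,-0.02,-10],
    [1,0,0.1,-0.04,-20],
    [1,0,0.15,-0.06,-30],
    [1,0,0.2,-0.083,-40],
    [1,0,0.25,-0.104,-50],
    [1,0,0.3,-0.125,-60],
    [1,0,0.35,-0.145,-70],
    [1,0,0.397,-0.165,-80],
    [1,0,0.415,-0.215,-90],
    [1,0,0.433,-0.265,-100],
    [1,0,0.45,-0.315,-110],
    [1,0,0.468,-0.365,-120],
  ],
)

```text
time_s: 2.6
tool_pos: [0.5301, -0.1367, 0.2417]
tool_rot: [-100.2, 90.0, -53.1]
force: [0.4, -0.3, 0.1]
grip_width: 0.0868
```

Run:
```python
from h import *
goto([.538,.095,.2],68.65); print(tool()[0]['qpos'])
```

```text
tcp [ 0.5301 -0.1367  0.2417] jaw 47.04 q7 54.4 delta [0.0416 0.1522 0.175 ]
  turn (+about tool x is cw from above) -201.61
  turn (+about tool x is cw from above) -21.61
  turn (+about tool x is cw from above) 158.39
[ 46.82110651   8.63994727 -38.50093635  96.75527449   5.55088707
  76.49303516  54.37734525]
```

Call:
step_arm(
  deltas=[
    [1,0,0.03,0.035,-5],
    [1,0,0.06,0.07,-10],
    [1,0,0.09,0.105,-15],
    [1,0.01,0.12,0.14,-21.6],
    [1,0.02,0.152,0.175,-21.6],
    [1,0.02,0.152,0.175,-21.6],
    [1,0.02,0.152,0.175,-21.6],
  ],
)

```text
time_s: 3.48
tool_pos: [0.5396, 0.0926, 0.2215]
tool_rot: [-153.4, 90.0, -85.1]
force: [0.1, -0.7, -0.2]
grip_width: 0.0866
```

Run:
```python
from h import *
goto([.538,.0955,.066],68.65); print(np.round(tool()[0]['qpos'],1)); m=camera_model('wrist'); print(m)
im,d=read_camera('wrist'); save('w1.png',im)
for t in('tab','pointer','mark','nose','knob_top'):
    print(t,[(round(x['p'],2),np.round(x['pixel'])) for x in regions_of('wrist',t)[:2]])
```

```text
tcp [0.5396 0.0926 0.2215] jaw 68.31 q7 48.9 delta [0.1555 0.0027 0.0022]
  turn (+about tool x is cw from above) -180.34
  turn (+about tool x is cw from above) -0.34
  turn (+about tool x is cw from above) 179.66
[ 31.7  11.3 -49.4  98.1   8.9  74.7  48.9]
{'fx': 325.19226210127806, 'fy': 325.19226210127806, 'cx': 283.95989910145374, 'cy': 210.39422565462442, 'xyz': array([0.47219303, 0.11994673, 0.36486575]), 'attitude': array([ 1.64408343e+02, -5.13527234e-02,  6.82921400e+01])}
tab [(0.89, array([287., 192.]))]
pointer [(0.89, array([290., 193.]))]
mark [(0.66, array([216., 236.]))]
nose [(0.79, array([406., 192.])), (0.26, array([289., 192.]))]
knob_top [(0.81, array([408., 192.]))]
```

View pics/w1.png

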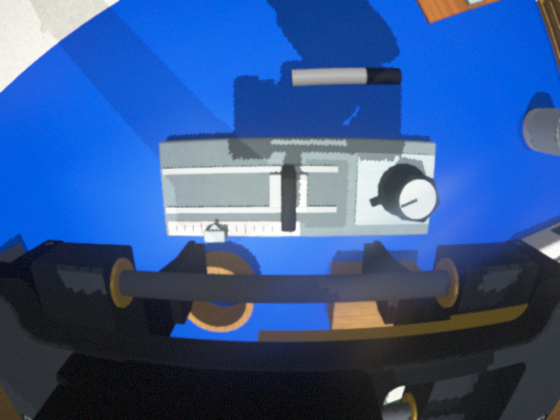

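The wrist view shows the rider point at about (216,223), the tab at (289,197), the nose tip at (371,201) and the knob disc at (417,199).

```bash
cat >> h.py <<'E'
O=np.array([.5419,.1071]); Y=np.array([np.cos(np.radians(68.65)),np.sin(np.radians(68.65))]); X=np.array([Y[1],-Y[0]])
def g(q): e=np.asarray(q)[:2]-O; return np.round([e@X,e@Y],4)
def wray(u,v,z,m=None):
    m=m or camera_model('wrist'); A=Rm(m['attitude']); du,dv=u-m['cx'],v-m['cy']; r=np.hypot(du,dv); t=r/m['fx']
    k=A@np.array([np.sin(t)*du/r,np.sin(t)*dv/r,np.cos(t)]); c=np.array(m['xyz']); return c+k*(z-c[2])/k[2]
E
python3 - <<'E'
from h import *
for n,u,v,z in(('rider',216,223,.033),('tab a',290,167,.086),('tab b',289,230,.086),('knob',417,199,.071),('nose',371,201,.028),('c1',160,141,.024),('c2',167,235,.024),('c3',436,142,.024),('c4',429,234,.024)):
    q=wray(u,v,z); print(n,q.round(4),g(q))
im=cv2.imread('pics/w1.png')[150:250,150:450]; cv2.imwrite('pics/w1c.png',cv2.resize(im,None,fx=2.6,fy=2.6,interpolation=cv2.INTER_CUBIC))
E
```

```text
rider [0.5442 0.0117 0.033 ] [ 0.0369 -0.088 ]
tab a [0.5106 0.1103 0.086 ] [-0.0304 -0.0084]
tab b [0.5636 0.0884 0.086 ] [ 0.027  -0.0096]
knob [0.5866 0.2155 0.071 ] [0.0021 0.1172]
nose [0.5853 0.1774 0.028 ] [0.0148 0.0813]
c1 [ 0.4373 -0.0119  0.024 ] [-0.0541 -0.1489]
c2 [ 0.5378 -0.053   0.024 ] [ 0.0544 -0.1506]
c3 [0.5503 0.2729 0.024 ] [-0.0525  0.1574]
c4 [0.6526 0.2348 0.024 ] [0.0566 0.1592]
```

View pics/w1c.png

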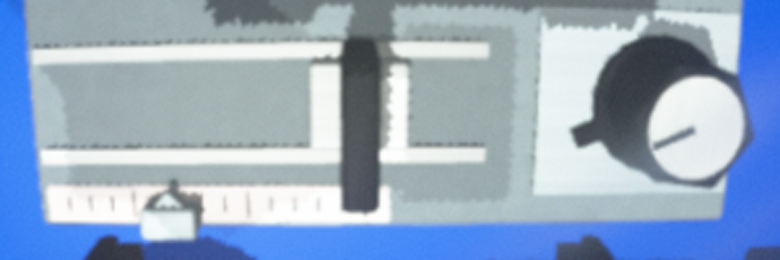

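Call:
step_arm(
  deltas=[
    [1,0.05,0.003,0.002,0],
    [1,0.1,0.003,0.002,0],
    [1,0.14,0.003,0.002,0],
    [1,0.155,0.003,0.002,0],
    [1,0.155,0.003,0.002,0],
  ],
  newtons=15,
)

```text
time_s: 4.4
tool_pos: [0.5374, 0.096, 0.0664]
tool_rot: [102.5, 89.9, 170.8]
force: [0.5, 0.4, 0.8]
grip_width: 0.0872
```

Call:
step_arm(
  deltas=[
    [-0.3,0,0,0,0],
    [-0.5,0,0,0,0],
    [-0.7,0,0,0,0],
    [-1,0,0,0,0],
    [-1,0,0,0,0],
    [-1,0,0,0,0],
    [-1,0,0,0,0],
  ],
  newtons=15,
)

```text
time_s: 5.28
tool_pos: [0.5374, 0.0962, 0.0664]
tool_rot: [140.1, 90.0, -151.6]
force: [-0.5, 0.2, -1.3]
grip_width: 0.0249
```

Run:
```python
from h import *
st(); o,A,p,a=tool(); print(A.round(3),g(p)); goto(p,68.65)
im,d=read_camera('top'); P=pts('top',d,regions_of('top','gauge')[0]['pixels']); S=P[(P[:,2]>.018)&(P[:,2]<.03)]
print(cv2.minAreaRect((S[:,:2]*1000).astype(np.float32)))
```

```text
{'time_s': 5.275, 'tool_pos': [0.5374, 0.0962, 0.0664], 'tool_rot': [140.0722, 89.9881, -151.6072], 'force': [-0.5161, 0.1607, -1.292], 'wrist_torque': [0.0377, -0.188, -0.0075], 'grip_width': 0.0249, 'qpos': [27.1566, 21.1327, -46.4079, 107.6892, 17.8041, 58.6624, 41.5779]}
[[-0.    -0.929  0.369]
 [-0.     0.369  0.929]
 [-1.     0.    -0.   ]] [-0.0002 -0.0118]
tcp [0.5374 0.0962 0.0664] jaw 68.32 q7 41.6 delta [0. 0. 0.]
  turn (+about tool x is cw from above) -180.33
  turn (+about tool x is cw from above) -0.33
  turn (+about tool x is cw from above) 179.67
((542.8037109375, 107.91999053955078), (310.41162109375, 110.05838012695312), 68.66197204589844)
```

Call:
step_arm(
  deltas=[
    [-1,0,0,0,0],
    [-1,0,0,0,0],
    [-1,0,0,0,0],
    [-1,0,0,-0.004,0],
    [-1,0,0,-0.01,0],
    [-1,0,0,-0.02,0],
    [-1,0,0,-0.03,0],
    [-1,0,0,-0.04,0],
    [-1,0,0,-0.05,0],
    [-1,0,0,-0.06,0],
    [-1,0,0,-0.07,0],
    [-1,0,0,-0.07,0],
  ],
  newtons=15,
)

```text
time_s: 6.88
tool_pos: [0.5111, 0.0291, 0.0665]
tool_rot: [178.7, 89.9, -113.1]
force: [1.7, -2.2, -3.5]
grip_width: 0.0138
```

Run:
```python
from h import *
st(); o,A,p,a=tool(); print(g(p))
im,d=read_camera('top'); P=pts('top',d,regions_of('top','gauge')[0]['pixels']); S=P[(P[:,2]>.018)&(P[:,2]<.03)]
print(cv2.minAreaRect((S[:,:2]*1000).astype(np.float32)))
im2,d=read_camera('wrist'); m=camera_model('wrist');print(m)
f=lambda i,r0,r1,c0,c1,s:cv2.resize(i[r0:r1,c0:c1],(780,290),interpolation=cv2.INTER_CUBIC)
save('pull.png',np.vstack([f(im,190,276,180,411,3),f(im2,100,274,50,518,1)]))
```

```text
{'time_s': 6.875, 'tool_pos': [0.5111, 0.0291, 0.0665], 'tool_rot': [178.6713, 89.8555, -113.1056], 'force': [1.7, -2.2136, -3.51], 'wrist_torque': [-0.2783, -0.6372, 0.1528], 'grip_width': 0.0138, 'qpos': [35.4376, 16.5546, -46.4172, 112.2538, 14.3792, 57.0826, 50.5079]}
[-0.0003 -0.0839]
((562.9089965820312, 159.78179931640625), (198.23988342285156, 110.13912200927734), 68.6465835571289)
{'fx': 325.19226210127806, 'fy': 325.19226210127806, 'cx': 283.95989910145374, 'cy': 210.39422565462442, 'xyz': array([0.44412874, 0.05760742, 0.20981648]), 'attitude': array([ 1.64422014e+02, -8.99125485e-03,  6.82673257e+01])}
```

View pics/pull.png

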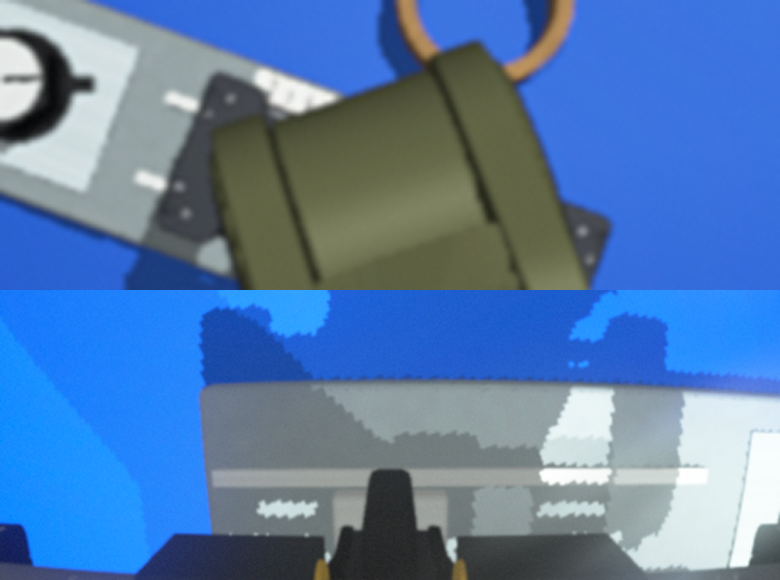

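Call:
step_arm(
  deltas=[
    [-1,0,0,-0.004,0],
    [-1,0,0,-0.0075,0],
    [-1,0,0,-0.0075,0],
    [-1,0,0,-0.0075,0],
    [-1,0,0,-0.0075,0],
    [-0.6,0,0,-0.0075,0],
    [-0.4,0,0,-0.0075,0],
    [0.0,0,0,-0.0075,0],
    [0.0,0,0,-0.0075,0],
    [0.0,0,0,-0.0075,0],
  ],
)

```text
time_s: 8.28
tool_pos: [0.5087, 0.0242, 0.0666]
tool_rot: [152.7, 90.0, -139.0]
force: [0.5, -0.4, -0.4]
grip_width: 0.0419
```

Run:
```python
from h import *
st(); print(g(tool()[2])); goto(tool()[2])
```

```text
{'time_s': 8.275, 'tool_pos': [0.5087, 0.0242, 0.0666], 'tool_rot': [152.6768, 89.9856, -139.0039], 'force': [0.4578, -0.4419, -0.4157], 'wrist_torque': [0.0969, -0.1476, 0.0114], 'grip_width': 0.0419, 'qpos': [36.195, 16.1435, -46.4366, 112.6412, 13.9291, 56.8772, 51.5093]}
[-0.0007 -0.0893]
tcp [0.5087 0.0242 0.0666] jaw 68.32 q7 51.5 delta [0. 0. 0.]
```

Call:
step_arm(
  deltas=[
    [0,-0.03,0,0,0],
    [0,-0.08,0,0.0,0],
    [1,-0.13,0,0.02,0],
    [1,-0.16,0,0.05,0],
    [1,-0.16,0,0.05,0],
    [1,-0.16,0,0.05,0],
  ],
)

```text
time_s: 9.02
tool_pos: [0.5266, 0.0699, 0.2255]
tool_rot: [138.8, 89.9, -152.8]
force: [-0.6, -0.1, -0.8]
grip_width: 0.0755
```

Run:
```python
from h import *
st(); m=camera_model('wrist'); print(m['xyz'])
im2,d=read_camera('wrist'); m=camera_model('wrist'); save('w2.png',im2)
im,d=read_camera('top'); save('top2.png',im)
for t in('tab','pointer','mark'):
    print(t,[(round(x['p'],2),np.round(x['pixel'])) for x in regions_of('wrist',t)[:2]])
r=regions_of('wrist','mark'); c=np.round(r[0]['pixel']).astype(int) if r else np.array([280,230]); print(c)
c0,r0=max(c[0]-95,0),max(c[1]-70,0)
save('w2c.png',cv2.resize(im2[r0:r0+140,c0:c0+190],None,fx=4,fy=4,interpolation=cv2.INTER_CUBIC)); print(c0,r0)
```

```text
{'time_s': 9.025, 'tool_pos': [0.5266, 0.0699, 0.2255], 'tool_rot': [138.8437, 89.887, -152.8469], 'force': [-0.6165, -0.0717, -0.8309], 'wrist_torque': [0.0086, -0.1416, 0.0507], 'grip_width': 0.0755, 'qpos': [36.2507, 8.8177, -50.6332, 99.7817, 7.0799, 74.821, 52.3855]}
[0.45942393 0.09724446 0.36895796]
tab [(0.87, array([238., 193.]))]
pointer [(0.73, array([236., 191.]))]
mark [(0.85, array([240., 241.]))]
[240 241]
145 171
```

View pics/w2c.png

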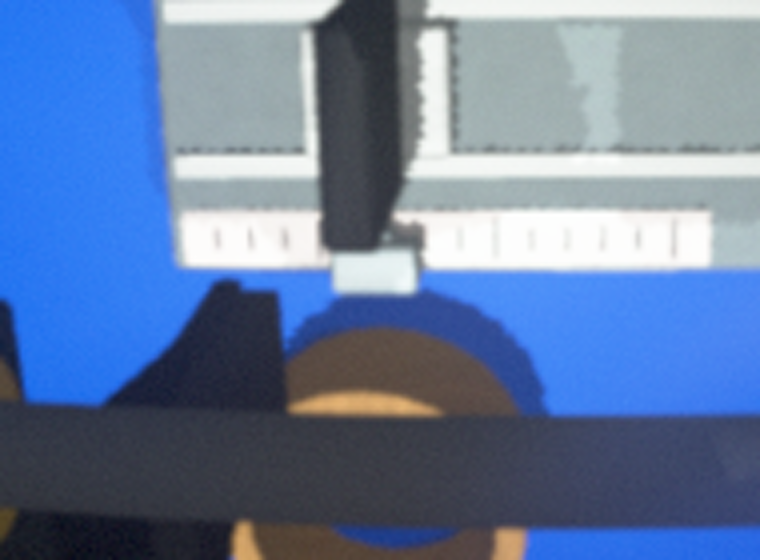

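Run:
```python
from h import *
c=lambda u,v:(145+u/4,171+v/4)
for n,p,z in(('tab',(353,246),.086),('tab L',(326,246),.086),('tab R',(380,246),.086),('rider L',(333,250),.038),('rider R',(418,250),.038),('riderbot L',(335,292),.038),('riderbot R',(416,292),.038),('plate TL',(303,30),.035),('plate TR',(455,30),.035),('baseend',(176,267),.024)):
    print(n,g(wray(*c(*p),z)))
im,d=read_camera('top'); P=pts('top',d,regions_of('top','gauge')[0]['pixels']); G=np.c_[(P[:,:2]-O)@X,(P[:,:2]-O)@Y,P[:,2]]
T=G[G[:,2]>.08]; print('tab top',len(T),T.mean(0),T.min(0),T.max(0))
S=G[(G[:,0]>.036)&(G[:,0]<.075)&(G[:,2]>.03)&(G[:,2]<.06)]; print('rider',len(S),S.mean(0),S.min(0),S.max(0))
S=P[(P[:,2]>.018)&(P[:,2]<.03)]; print(cv2.minAreaRect((S[:,:2]*1000).astype(np.float32)))
i=cv2.imread('pics/top2.png')[200:270,240:345]; cv2.imwrite('pics/top2c.png',cv2.resize(i,None,fx=7,fy=7,interpolation=cv2.INTER_CUBIC))
```

```text
tab [ 0.0265 -0.0867]
tab L [ 0.0265 -0.0931]
tab R [ 0.0265 -0.0804]
rider L [ 0.0445 -0.1004]
rider R [ 0.0445 -0.077 ]
riderbot L [ 0.0568 -0.1006]
riderbot R [ 0.0567 -0.078 ]
plate TL [-0.0158 -0.1058]
plate TR [-0.0151 -0.0655]
baseend [ 0.0549 -0.1503]<stdin>:6: RuntimeWarning: Mean of empty slice.
  ret = um.true_divide(
Traceback (most recent call last):
ValueError: zero-size array to reduction operation minimum which has no identity
```

Run:
```python
from h import *
goto([.5837,.2142,.22],149.5)
```

```text
tcp [0.5271 0.0703 0.2261] jaw 68.29 q7 52.4 delta [0.0061 0.0006 0.1546]
  turn (+about tool x is cw from above) -261.21
  turn (+about tool x is cw from above) -81.21
  turn (+about tool x is cw from above) 98.79
```

Call:
step_arm(
  deltas=[
    [1,0,0,0.05,0],
    [1,0,0,0.1,0],
    [1,0,0,0.155,0],
    [1,0,0,0.155,0],
    [1,0,0,0.155,0],
  ],
)

```text
time_s: 10.05
tool_pos: [0.5844, 0.2143, 0.226]
tool_rot: [149.7, 89.9, -141.9]
force: [0.3, 0.3, -0.5]
grip_width: 0.0869
```

Run:
```python
from h import *
im,d=read_camera('top'); r=regions_of('top','gauge')
im2,_=read_camera('wrist'); im3,_=read_camera('scene')
print(camera_model('wrist')['xyz'])
for n in('tab','mark'): print(n,[(round(x['p'],2),np.round(x['pixel'])) for x in regions_of('wrist',n)[:2]])
if r:
    P=pts('top',d,r[0]['pixels']); G=np.c_[(P[:,:2]-O)@X,(P[:,:2]-O)@Y,P[:,2]]
    T=G[G[:,2]>.08]; print('tab top',len(T),T.mean(0) if len(T) else '')
save('w3.png',im2)
f=lambda i,r0,c0:cv2.resize(i[r0:r0+85,c0:c0+115],(390,290),interpolation=cv2.INTER_CUBIC)
save('c3.png',np.vstack([np.hstack([f(im,190,250),f(im3,165,245)]),cv2.resize(im2[150:265,20:330],(780,290),interpolation=cv2.INTER_CUBIC)]))
```

```text
[0.51744899 0.2402978  0.36994925]
tab [(0.56, array([102., 195.]))]
mark [(0.74, array([116., 232.])), (0.37, array([106., 195.]))]
tab top 303 [-0.00087597 -0.0855819   0.09485154]
```

View pics/c3.png

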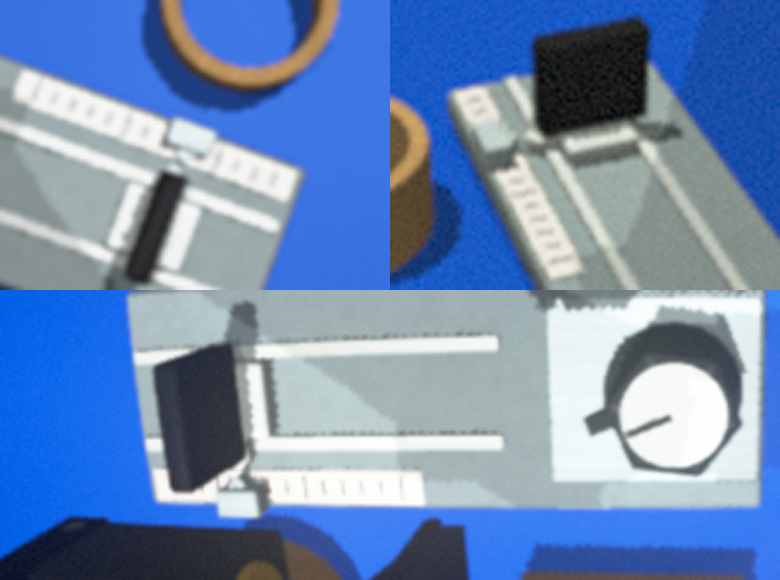

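Run:
```python
from h import *
c=lambda u,v:(250+u*115/390,190+v*85/290)
for n,p,z in(('tab1',(174,177),.086),('tab2',(141,277),.086),('riderTL',(175,120),.038),('riderTR',(216,136),.038),('BL',(166,143),.038),('BR',(207,157),.038),('plateTL',(131,184),.035),('plateTR',(201,207),.035),('plate bl',(107,235),.035),('plate br',(176,268),.035)):
    print(n,g(ray('top',*c(*p),z)))
im,d=read_camera('top'); im2=cv2.imread('pics/w3.png')[:,:,::-1]
f=lambda i,r0,c0:cv2.resize(i[r0:r0+40,c0:c0+40],(398,398),interpolation=cv2.INTER_CUBIC)
save('c4.png',np.hstack([f(im,218,283),f(im2,205,95)]))
```

```text
tab1 [ 0.0251 -0.0904]
tab2 [-0.0249 -0.0919]
riderTL [ 0.0538 -0.082 ]
riderTR [ 0.0534 -0.1043]
BL [ 0.0413 -0.0817]
BR [ 0.0419 -0.1036]
plateTL [ 0.0158 -0.0722]
plateTR [ 0.0173 -0.1095]
plate bl [-0.0125 -0.0696]
plate br [-0.0159 -0.1081]
```

View pics/c4.png

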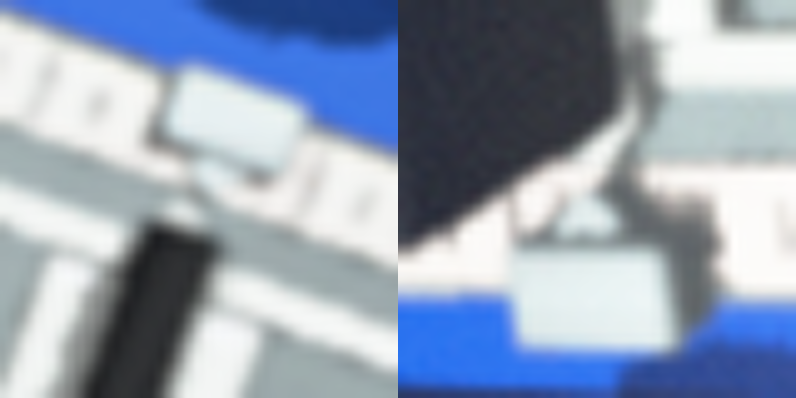

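Call:
step_arm(
  deltas=[
    [1,0,0,-0.05,0],
    [1,0,0,-0.1,0],
    [1,0,0,-0.15,0],
    [1,0,0,-0.205,0],
    [1,0.05,0,-0.205,0],
    [1,0.1,0,-0.205,0],
    [1,0.14,0,-0.205,0],
    [1,0.16,0,-0.205,0],
    [1,0.16,0,-0.205,0],
    [0,0.16,0,-0.205,0],
    [-0.5,0.16,0,-0.205,0],
    [-1,0.16,0,-0.205,0],
  ],
  newtons=15,
)

```text
time_s: 11.9
tool_pos: [0.5095, 0.0241, 0.0675]
tool_rot: [-88.6, 89.9, -20.3]
force: [-0.6, -0.4, -0.2]
grip_width: 0.065
```

Call:
step_arm(
  deltas=[
    [-1,0,0,0,0],
    [-1,0,0,0,0],
    [-1,0,0,0,0],
    [-1,0,0,0,0],
    [-1,0,0,0,0],
    [-1,0,0,0,0],
    [-1,0,0,0,0],
    [-1,0,0,0,0],
  ],
)

```text
time_s: 12.9
tool_pos: [0.5088, 0.0243, 0.0665]
tool_rot: [-11.9, 90.0, 56.4]
force: [0.0, -0.2, -1.0]
grip_width: 0.0136
```

Run:
```python
from h import *
st(); print(g(tool()[2]))
```

```text
{'time_s': 12.9, 'tool_pos': [0.5088, 0.0243, 0.0665], 'tool_rot': [-11.9481, 89.9949, 56.3819], 'force': [0.0417, -0.2071, -0.9541], 'wrist_torque': [0.2007, -0.2479, 0.0884], 'grip_width': 0.0136, 'qpos': [38.8189, 17.019, -49.5515, 112.5686, 15.3695, 57.1538, 50.3894]}
[-0.0007 -0.0891]
```

Gripped. Pull 2.5 mm further, wait, release, lift and look.

Call:
step_arm(
  deltas=[
    [-1,0,0,-0.0015,0],
    [-1,0,0,-0.0025,0],
    [-1,0,0,-0.0025,0],
    [-1,0,0,-0.0025,0],
    [-1,0,0,-0.0025,0],
    [-0.6,0,0,-0.0025,0],
    [-0.3,0,0,-0.0025,0],
    [0.0,0,0,-0.0025,0],
    [0.0,0,0,-0.0025,0],
    [0.0,-0.05,0,-0.0025,0],
    [0.0,-0.1,0,-0.0025,0],
    [1,-0.14,0,-0.0025,0],
  ],
)

```text
time_s: 14.4
tool_pos: [0.5081, 0.022, 0.2085]
tool_rot: [-92.7, 89.9, -24.3]
force: [0.8, 0.2, -0.5]
grip_width: 0.0476
```

Call:
step_arm(
  deltas=[
    [1,0,0,0.05,-8],
    [1,0,0,0.1,-18],
    [1,0,0,0.15,-28],
    [1,0,0,0.205,-38],
    [1,0,0,0.205,-48],
    [1,0,0,0.205,-58],
    [1,0,0,0.205,-68],
    [1,0,0,0.205,-78],
    [1,0,0,0.205,-81.2],
    [1,0,0,0.205,-81.2],
    [1,0,0,0.205,-81.2],
  ],
)

```text
time_s: 15.78
tool_pos: [0.5837, 0.2123, 0.2065]
tool_rot: [102.6, 90.0, -108.0]
force: [0.3, -0.4, 0.4]
grip_width: 0.0871
```

Run:
```python
from h import *
st(); print(g(tool()[2])); goto([.5837,.2142,.055],149.5)
im,d=read_camera('top'); m=regions_of('top','gauge')[0]['pixels']; P=pts('top',d,m)
G=np.c_[(P[:,:2]-O)@X,(P[:,:2]-O)@Y,P[:,2]]; T=G[(G[:,2]>.08)&(G[:,2]<.1)&(G[:,1]<0)]; print('tab',len(T),T.mean(0) if len(T) else '')
f=lambda i,r0,c0,h,w:cv2.resize(i[r0:r0+h,c0:c0+w],(398,398),interpolation=cv2.INTER_CUBIC)
save('c5.png',np.hstack([f(im,213,273,55,55),f(im,160,140,120,120)]))
```

```text
{'time_s': 15.775, 'tool_pos': [0.5837, 0.2123, 0.2065], 'tool_rot': [102.587, 89.9863, -107.9609], 'force': [0.2701, -0.3943, 0.4369], 'wrist_torque': [0.1694, -0.0776, 0.0637], 'grip_width': 0.0871, 'qpos': [27.1406, 31.0503, -67.8063, 88.5813, 29.0151, 80.017, 106.5578]}
[0.0006 0.1131]
tcp [0.5837 0.2123 0.2065] jaw 149.45 q7 106.6 delta [ 0.1515 -0.0017  0.001 ]
  turn (+about tool x is cw from above) -180.05
  turn (+about tool x is cw from above) -0.05
  turn (+about tool x is cw from above) 179.95
tab 290 [ 0.00032467 -0.09265518  0.08571001]
```

View pics/c5.png

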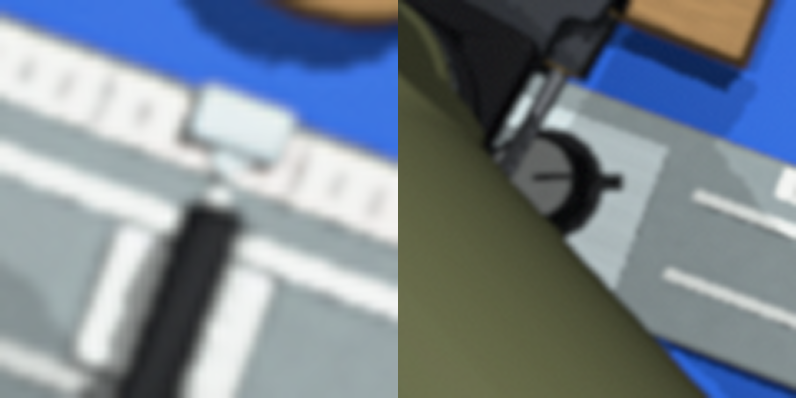

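Pointer now looks level with the rider (tips at (217,187) and (227,175) in the left crop, ~1 mm apart along the scale). Now the knob.

Call:
step_arm(
  deltas=[
    [1,0.05,-0.0015,0.001,0],
    [1,0.09,-0.0015,0.001,0],
    [1,0.12,-0.0015,0.001,0],
    [1,0.14,-0.0015,0.001,0],
    [1,0.151,-0.0015,0.001,0],
    [1,0.151,-0.0015,0.001,0],
    [1,0.151,-0.0015,0.001,0],
  ],
  newtons=15,
)

```text
time_s: 16.75
tool_pos: [0.5842, 0.2147, 0.0567]
tool_rot: [-129.9, 89.9, 19.6]
force: [-0.1, -0.8, 0.2]
grip_width: 0.0869
```

Call:
step_arm(
  deltas=[
    [0.3,0,0,0,0],
    [0.2,0,0,0,0],
    [0.1,0,0,0,0],
    [0,0,0,0,0],
    [-0.1,0,0,0,0],
    [-0.2,0,0,0,0],
    [-0.2,0,0,0,0],
    [-0.2,0,0,0,0],
  ],
  newtons=15,
)

```text
time_s: 17.75
tool_pos: [0.5839, 0.2139, 0.0556]
tool_rot: [-170.9, 90.0, -21.4]
force: [2.7, -0.6, -0.2]
grip_width: 0.0463
```

Run:
```python
from h import *
st(); print(g(tool()[2])); goto(tool()[2])
```

```text
{'time_s': 17.75, 'tool_pos': [0.5839, 0.2139, 0.0556], 'tool_rot': [-170.9239, 89.9583, -21.4158], 'force': [2.6827, -0.6254, -0.1611], 'wrist_torque': [0.0207, -0.4677, 0.1057], 'grip_width': 0.0463, 'qpos': [22.9806, 38.8275, -61.0689, 96.9551, 36.7277, 66.6941, 101.4148]}
[0.0003 0.1148]
tcp [0.5839 0.2139 0.0556] jaw 149.51 q7 101.4 delta [0. 0. 0.]
```

Call:
step_arm(
  deltas=[
    [-0.3,0,0,0,0],
    [-0.3,0,0,0,3],
    [-0.3,0,0,0,8],
    [-0.3,0,0,0,14],
    [-0.3,0,0,0,20],
    [-0.3,0,0,0,26],
    [-0.3,0,0,0,32],
    [-0.3,0,0,0,38],
    [-0.3,0,0,0,44],
    [-0.3,0,0,0,50],
  ],
  newtons=15,
)

```text
time_s: 19.0
tool_pos: [0.5829, 0.2154, 0.0555]
tool_rot: [11.8, 89.9, 111.2]
force: [0.8, 1.7, -1.3]
grip_width: 0.0462
```

Run:
```python
from h import *
st(); print(g(tool()[2])); goto([.5837,.2142,.0556])
```

```text
{'time_s': 19.0, 'tool_pos': [0.5829, 0.2154, 0.0555], 'tool_rot': [11.8247, 89.9101, 111.2054], 'force': [0.8045, 1.6828, -1.2963], 'wrist_torque': [0.4092, -0.2819, 0.0957], 'grip_width': 0.0462, 'qpos': [16.9666, 33.6385, -51.4403, 97.1761, 28.8621, 63.4413, 56.2648]}
[-0.0013  0.1158]
tcp [0.5829 0.2154 0.0555] jaw 99.38 q7 56.3 delta [-0.0001 -0.0006 -0.0013]
```

Call:
step_arm(
  deltas=[
    [-0.3,0,0,0,6],
    [-0.3,0,0,0,12],
    [-0.3,0,0,0,18],
    [-0.3,0,0,0,24],
    [-0.3,0,0,0,30],
    [-0.3,0,0,0,36],
    [-0.3,0,0,0,42],
    [-0.3,0,0,0,48],
    [-0.3,0,0,0,54],
    [-0.3,0,0,0,60],
    [-0.3,0,0,0,66],
    [-0.3,0,0,0,70],
  ],
)

```text
time_s: 20.5
tool_pos: [0.5839, 0.2177, 0.0556]
tool_rot: [35.2, 89.7, 64.7]
force: [4.7, 5.1, -4.2]
grip_width: 0.046
```

Run:
```python
from h import *
st(); print(g(tool()[2])); goto([.5837,.2142,.0556])
```

```text
{'time_s': 20.5, 'tool_pos': [0.5839, 0.2177, 0.0556], 'tool_rot': [35.1872, 89.6714, 64.6807], 'force': [4.6768, 5.0667, -4.2065], 'wrist_torque': [1.1118, -1.173, 0.0975], 'grip_width': 0.046, 'qpos': [7.2078, 28.6843, -37.7577, 97.4587, 19.5296, 60.359, -7.3632]}
[-0.0011  0.1183]
tcp [0.5839 0.2177 0.0556] jaw 29.49 q7 -7.4 delta [-0.     -0.0029 -0.0019]
```

Call:
step_arm(
  deltas=[
    [-0.3,0,0,0,0],
    [-0.3,0,0,0,0],
    [-0.3,0,0,0,0],
  ],
)

```text
time_s: 20.88
tool_pos: [0.5839, 0.2177, 0.0556]
tool_rot: [38.1, 89.7, 67.7]
force: [5.0, 4.6, -5.0]
grip_width: 0.0457
```

```bash
cat >> h.py <<'E'
def base():
    im,d=read_camera('top'); r=regions_of('top','gauge')
    if not r: return print('no gauge')
    P=pts('top',d,r[0]['pixels']); S=P[(P[:,2]>.018)&(P[:,2]<.03)]; G=np.c_[(S[:,:2]-O)@X,(S[:,:2]-O)@Y]
    q=cv2.minAreaRect((G*1000).astype(np.float32)); print('base in start frame',np.round(q[0],1),np.round(q[1],1),round(q[2],2),np.round(cv2.boxPoints(q),1).tolist())
    T=P[(P[:,2]>.08)&(P[:,2]<.092)]; T=T[np.abs((T[:,:2]-O)@Y+.09)<.03]
    if len(T): print('tab',len(T),g(T.mean(0)))
E
python3 - <<'E'
from h import *
st(); goto([.5837,.2142,.0556]); base()
E
```

```text
{'time_s': 20.875, 'tool_pos': [0.5839, 0.2177, 0.0556], 'tool_rot': [38.0641, 89.6652, 67.6642], 'force': [4.9609, 4.5582, -4.9581], 'wrist_torque': [1.1452, -1.1163, -0.0738], 'grip_width': 0.0457, 'qpos': [7.2369, 28.7018, -37.7865, 97.4505, 19.5326, 60.3668, -7.2518]}
tcp [0.5839 0.2177 0.0556] jaw 29.6 q7 -7.3 delta [-0.0001 -0.0029 -0.0019]
base in start frame [  0.1 -10.1] [288.5 110. ] 89.94 [[-55.0, -154.3000030517578], [54.900001525878906, -154.39999389648438], [55.20000076293945, 134.1999969482422], [-54.70000076293945, 134.3000030517578]]
tab 291 [ 0.0002 -0.0927]
```

Call:
step_arm(
  deltas=[
    [0,0,0,0,0],
    [0.4,0,0,0,0],
    [0.6,0,0,0,0],
    [0.6,0,0,0,0],
  ],
)

```text
time_s: 21.48
tool_pos: [0.5831, 0.2139, 0.0553]
tool_rot: [-176.5, 89.9, -147.0]
force: [-0.0, -0.3, -0.5]
grip_width: 0.0661
```

Run:
```python
from h import *
st(); goto([.5837,.2142,.0556],29.5)
```

```text
{'time_s': 21.475, 'tool_pos': [0.5831, 0.2139, 0.0553], 'tool_rot': [-176.488, 89.9404, -146.9777], 'force': [-0.0101, -0.3123, -0.4954], 'wrist_torque': [-0.0202, -0.1693, 0.0178], 'grip_width': 0.0661, 'qpos': [7.3081, 28.6488, -37.6643, 97.5091, 19.6453, 60.6561, -7.236]}
tcp [0.5831 0.2139 0.0553] jaw 29.51 q7 -7.2 delta [-0.0003 -0.      0.0007]
  turn (+about tool x is cw from above) -179.99
  turn (+about tool x is cw from above) 0.01
  turn (+about tool x is cw from above) 180.01
```

Call:
step_arm(
  deltas=[
    [0.3,0,0,0.0005,0],
    [0.2,0,0,0.0005,0],
    [0,0,0,0.0005,0],
    [-0.2,0,0,0.0005,0],
    [-0.3,0,0,0.0005,0],
    [-0.3,0,0,0.0005,0],
    [-0.3,0,0,0.0005,0],
  ],
)

```text
time_s: 22.35
tool_pos: [0.5853, 0.2151, 0.0557]
tool_rot: [1.5, 89.8, 31.1]
force: [4.0, 2.4, -4.6]
grip_width: 0.0457
```

Run:
```python
from h import *
st(); goto([.5837,.2142,.0556],29.5); base()
```

```text
{'time_s': 22.35, 'tool_pos': [0.5853, 0.2151, 0.0557], 'tool_rot': [1.5368, 89.8003, 31.0691], 'force': [4.0016, 2.3918, -4.5511], 'wrist_torque': [0.4583, -0.9254, 0.0934], 'grip_width': 0.0457, 'qpos': [7.2606, 28.7304, -37.6562, 97.3482, 19.704, 60.4879, -7.2359]}
tcp [0.5853 0.2151 0.0557] jaw 29.53 q7 -7.2 delta [ 0.0001 -0.     -0.0019]
  turn (+about tool x is cw from above) -179.97
  turn (+about tool x is cw from above) 0.03
  turn (+about tool x is cw from above) 180.03
base in start frame [  0.4 -10.1] [286.8 110. ] 89.98 [[-54.70000076293945, -153.5], [55.29999923706055, -153.5], [55.400001525878906, 133.1999969482422], [-54.599998474121094, 133.3000030517578]]
tab 289 [ 0.0003 -0.0927]
```

Call:
step_arm(
  deltas=[
    [-0.3,0,0.0007,0.0022,0],
    [-0.3,0,0.0007,0.0022,0],
    [-0.3,0,0.0007,0.0022,0],
  ],
)

```text
time_s: 22.82
tool_pos: [0.5855, 0.2153, 0.0556]
tool_rot: [-135.6, 89.9, -106.1]
force: [-0.5, -1.9, 3.0]
grip_width: 0.0458
```

Call:
step_arm(
  deltas=[
    [-0.3,0,0,0,6],
    [-0.3,0,0,0,12],
    [-0.3,0,0,0,18],
    [-0.3,0,0,0,24],
    [-0.3,0,0,0,30],
    [-0.3,0,0,0,36],
    [-0.3,0,0,0,42],
    [-0.3,0,0,0,48],
    [-0.3,0,0,0,54],
    [-0.3,0,0,0,60],
    [-0.3,0,0,0,60],
  ],
)

```text
time_s: 24.2
tool_pos: [0.5848, 0.2154, 0.0556]
tool_rot: [-102.5, 89.9, -133.0]
force: [-4.1, -3.9, 5.5]
grip_width: 0.0461
```

Run:
```python
from h import *
st(); goto([.585,.2157,.0556]); base()
```

```text
{'time_s': 24.2, 'tool_pos': [0.5848, 0.2154, 0.0556], 'tool_rot': [-102.5345, 89.8745, -132.9906], 'force': [-4.0977, -3.9145, 5.5444], 'wrist_torque': [-0.7878, 0.7356, -0.0862], 'grip_width': 0.0461, 'qpos': [-1.6177, 26.2609, -26.2125, 97.4529, 13.1691, 59.4623, -62.6993]}
tcp [0.5848 0.2154 0.0556] jaw -30.46 q7 -62.7 delta [ 0.      0.0004 -0.    ]
base in start frame [  0.2 -25.5] [258.  109.9] 89.9 [[-55.0, -154.3000030517578], [54.900001525878906, -154.5], [55.400001525878906, 103.4000015258789], [-54.599998474121094, 103.5999984741211]]
tab 291 [ 0.0002 -0.0927]
```

Call:
step_arm(
  deltas=[
    [0.2,0,0,0,0],
    [0.6,0,0,0,0],
    [0.7,0,0,0,0],
    [0.7,0,0,0,-10],
    [0.7,0,0,0,-20],
    [0.7,0,0,0,-30],
    [0.7,0,0,0,-40],
    [0.7,0,0,0,-50],
    [0.7,0,0,0,-60],
    [0.7,0,0,0,-60],
    [0.7,0,0,0,-60],
    [0.7,0,0,0,-60],
  ],
)

```text
time_s: 25.8
tool_pos: [0.5855, 0.2162, 0.0555]
tool_rot: [-74.5, 90.0, -45.1]
force: [-0.6, 0.3, -0.1]
grip_width: 0.0737
```

Run:
```python
from h import *
st(); goto([.5852,.2155,.0556],29.5)
```

```text
{'time_s': 25.8, 'tool_pos': [0.5855, 0.2162, 0.0555], 'tool_rot': [-74.5226, 89.9906, -45.0854], 'force': [-0.6467, 0.2993, -0.0594], 'wrist_torque': [0.0216, -0.1163, -0.0368], 'grip_width': 0.0737, 'qpos': [6.9451, 28.8876, -37.4647, 97.1013, 19.6939, 60.7406, -7.4011]}
tcp [0.5855 0.2162 0.0555] jaw 29.44 q7 -7.4 delta [-0.0001 -0.0004 -0.0006]
  turn (+about tool x is cw from above) -180.06
  turn (+about tool x is cw from above) -0.06
  turn (+about tool x is cw from above) 179.94
```

Call:
step_arm(
  deltas=[
    [0.3,0,-0.0004,-0.0006,0],
    [0.1,0,-0.0004,-0.0006,0],
    [-0.1,0,-0.0004,-0.0006,0],
    [-0.2,0,-0.0004,-0.0006,0],
    [-0.3,0,-0.0004,-0.0006,0],
    [-0.3,0,-0.0004,-0.0006,0],
    [-0.3,0,-0.0004,-0.0006,0],
    [-0.3,0,-0.0004,-0.0006,0],
  ],
  newtons=15,
)

```text
time_s: 26.8
tool_pos: [0.5853, 0.2155, 0.0555]
tool_rot: [-9.5, 90.0, 20.0]
force: [0.3, -0.6, -0.1]
grip_width: 0.0463
```

Call:
step_arm(
  deltas=[
    [-0.3,0,0,0,6],
    [-0.3,0,0,0,12],
    [-0.3,0,0,0,18],
    [-0.3,0,0,0,24],
    [-0.3,0,0,0,30],
    [-0.3,0,0,0,36],
    [-0.3,0,0,0,42],
    [-0.3,0,0,0,48],
    [-0.3,0,0,0,54],
    [-0.3,0,0,0,54],
  ],
)

```text
time_s: 28.05
tool_pos: [0.585, 0.2155, 0.0555]
tool_rot: [-120.7, 90.0, -145.1]
force: [0.3, 0.5, 0.0]
grip_width: 0.0462
```

Run:
```python
from h import *
st(); goto([.5852,.2155,.0556]); base()
```

```text
{'time_s': 28.05, 'tool_pos': [0.585, 0.2155, 0.0555], 'tool_rot': [-120.6773, 89.9753, -145.1106], 'force': [0.2605, 0.4549, 0.001], 'wrist_torque': [0.0758, 0.0569, -0.1493], 'grip_width': 0.0462, 'qpos': [-0.7776, 26.4252, -27.2556, 97.4766, 13.6952, 59.442, -57.0439]}
tcp [0.585  0.2155 0.0555] jaw -24.43 q7 -57.0 delta [-0.0001  0.0001  0.0002]
base in start frame [  0.1 -27.5] [253.6 109.9] 89.89 [[-55.099998474121094, -154.1999969482422], [54.79999923706055, -154.39999389648438], [55.29999923706055, 99.19999694824219], [-54.599998474121094, 99.4000015258789]]
tab 291 [ 0.0003 -0.0927]
```

Call:
step_arm(
  deltas=[
    [-0.3,0,0,0,3],
    [-0.3,0,0,0,6],
    [-0.3,0,0,0,9],
    [-0.3,0,0,0,12],
    [-0.3,0,0,0,12],
  ],
)

```text
time_s: 28.78
tool_pos: [0.585, 0.2156, 0.0555]
tool_rot: [-136.4, 90.0, -172.8]
force: [-0.8, -0.1, 1.8]
grip_width: 0.0459
```

```bash
python3 -c "
from h import *
st(); goto([.5852,.2155,.0556])"
```

```text
{'time_s': 28.775, 'tool_pos': [0.585, 0.2156, 0.0555], 'tool_rot': [-136.4262, 89.9706, -172.8212], 'force': [-0.8123, -0.129, 1.7794], 'wrist_torque': [0.0049, 0.1759, -0.1095], 'grip_width': 0.0459, 'qpos': [-2.4774, 26.0281, -25.077, 97.5422, 12.4899, 59.2326, -68.1486]}
tcp [0.585  0.2156 0.0555] jaw -36.4 q7 -68.1 delta [-0.0001  0.0001  0.0002]
```

Call:
step_arm(
  deltas=[
    [-0.3,0,0,0,2],
    [-0.3,0,0,0,4],
    [-0.3,0,0,0,4],
  ],
)

```text
time_s: 29.15
tool_pos: [0.5849, 0.2156, 0.0555]
tool_rot: [-133.4, 90.0, -173.9]
force: [-2.6, 0.4, 1.0]
grip_width: 0.0457
```

```bash
python3 -c "
from h import *
st(); goto([.5852,.2155,.0556]); base()"
```

```text
{'time_s': 29.15, 'tool_pos': [0.5849, 0.2156, 0.0555], 'tool_rot': [-133.4106, 89.9709, -173.9177], 'force': [-2.6302, 0.3796, 1.0476], 'wrist_torque': [0.0677, 0.4094, -0.0772], 'grip_width': 0.0457, 'qpos': [-3.0777, 25.8984, -24.3146, 97.5661, 12.0792, 59.1615, -71.9694]}
tcp [0.5849 0.2156 0.0555] jaw -40.51 q7 -72.0 delta [-0.0001  0.0001  0.0002]
base in start frame [  0.1 -24.4] [259.4 110.1] 89.89 [[-55.099998474121094, -154.0], [54.900001525878906, -154.1999969482422], [55.400001525878906, 105.19999694824219], [-54.599998474121094, 105.4000015258789]]
tab 289 [ 0.0003 -0.0927]
```

Call:
step_arm(
  deltas=[
    [-0.3,0,0,0,1.5],
    [-0.3,0,0,0,3],
    [-0.3,0,0,0,3],
  ],
)

```text
time_s: 29.62
tool_pos: [0.585, 0.2156, 0.0555]
tool_rot: [-132.6, 90.0, -176.1]
force: [-2.5, 0.1, 3.5]
grip_width: 0.0456
```

```bash
python3 -c "
from h import *
st(); goto([.5852,.2155,.0556])"
```

```text
{'time_s': 29.625, 'tool_pos': [0.585, 0.2156, 0.0555], 'tool_rot': [-132.5697, 89.9758, -176.0825], 'force': [-2.5061, 0.1263, 3.5019], 'wrist_torque': [0.0405, 0.6476, -0.0945], 'grip_width': 0.0456, 'qpos': [-3.5129, 25.8062, -23.7647, 97.5813, 11.7856, 59.1104, -74.7673]}
tcp [0.585  0.2156 0.0555] jaw -43.51 q7 -74.8 delta [-0.0001  0.0001  0.0002]
```

Call:
step_arm(
  deltas=[
    [-0.3,0,0,0,1.5],
    [-0.3,0,0,0,3],
    [-0.3,0,0,0,3],
  ],
)

```text
time_s: 30.0
tool_pos: [0.585, 0.2156, 0.0555]
tool_rot: [-125.9, 90.0, -172.5]
force: [-2.4, 0.5, 3.1]
grip_width: 0.0457
```

```bash
python3 -c "
from h import *
st(); goto([.5852,.2155,.0556])"
```

```text
{'time_s': 30.0, 'tool_pos': [0.585, 0.2156, 0.0555], 'tool_rot': [-125.9373, 89.974, -172.4556], 'force': [-2.3513, 0.452, 3.0723], 'wrist_torque': [0.1367, 0.8395, -0.0463], 'grip_width': 0.0457, 'qpos': [-3.9418, 25.7171, -23.2188, 97.6, 11.4953, 59.0641, -77.5641]}
tcp [0.585  0.2156 0.0555] jaw -46.52 q7 -77.6 delta [-0.0001  0.0001  0.0002]
```

Call:
step_arm(
  deltas=[
    [-0.3,0,0,0,1.5],
    [-0.3,0,0,0,3],
    [-0.3,0,0,0,3],
  ],
)

```text
time_s: 30.38
tool_pos: [0.5851, 0.2158, 0.0555]
tool_rot: [31.3, 90.0, -18.1]
force: [-3.9, 0.5, 2.4]
grip_width: 0.0462
```

```bash
python3 -c "
from h import *
st(); goto([.5852,.2155,.0556])"
```

```text
{'time_s': 30.375, 'tool_pos': [0.5851, 0.2158, 0.0555], 'tool_rot': [31.3279, 89.9882, -18.1022], 'force': [-3.944, 0.4979, 2.3983], 'wrist_torque': [0.1972, 0.7921, 0.5977], 'grip_width': 0.0462, 'qpos': [-4.384, 25.6374, -22.6855, 97.6118, 11.2367, 58.988, -80.3065]}
tcp [0.5851 0.2158 0.0555] jaw -49.43 q7 -80.3 delta [-0.0001 -0.0001  0.0003]
```

Call:
step_arm(
  deltas=[
    [-0.3,0,0,0,1.5],
    [-0.3,0,0,0,3],
    [-0.3,0,0,0,3],
  ],
)

```text
time_s: 30.75
tool_pos: [0.5851, 0.2157, 0.0555]
tool_rot: [-174.7, 90.0, 132.8]
force: [-3.5, 0.9, 2.5]
grip_width: 0.0472
```

```bash
python3 -c "
from h import *
st(); goto([.5852,.2155,.0556]); base()"
```

```text
{'time_s': 30.75, 'tool_pos': [0.5851, 0.2157, 0.0555], 'tool_rot': [-174.7114, 89.987, 132.7736], 'force': [-3.48, 0.9387, 2.4775], 'wrist_torque': [0.3095, 0.8022, 0.5149], 'grip_width': 0.0472, 'qpos': [-4.8077, 25.5532, -22.1269, 97.626, 10.9171, 58.9536, -83.1488]}
tcp [0.5851 0.2157 0.0555] jaw -52.51 q7 -83.1 delta [-0.0001 -0.      0.0002]
base in start frame [  0.1 -22. ] [109.9 264.2] 0.02 [[-54.900001525878906, 110.0], [-54.79999923706055, -154.10000610351562], [55.20000076293945, -154.10000610351562], [55.0, 110.0999984741211]]
tab 290 [ 0.0002 -0.0927]
```

The end stop is reached: torque jumped to 0.6 N m and the hexagon began to slip in the pads. I'll relieve, release, lift and check.

Call:
step_arm(
  deltas=[
    [-0.3,0,0,0,-3],
    [-0.3,0,0,0,-3],
    [0,0,0,0,-3],
    [0.5,0,0,0,-3],
    [0.8,0,0,0,-3],
    [1,0,0,0,-3],
    [1,-0.03,0,0,-3],
    [1,-0.08,0,0,-3],
    [1,-0.14,0,0,-3],
    [1,-0.18,0,0,-3],
  ],
)

```text
time_s: 32.1
tool_pos: [0.5863, 0.2155, 0.2389]
tool_rot: [59.7, 89.8, 10.1]
force: [0.1, 0.2, -1.1]
grip_width: 0.087
```

Call:
step_arm(
  deltas=[
    [1,0,-0.05,0,0],
    [1,0,-0.1,0,0],
    [1,0,-0.15,0,0],
    [1,0,-0.15,0,0],
    [1,0,-0.15,0,0],
    [1,0,-0.15,0,0],
  ],
)

```text
time_s: 32.85
tool_pos: [0.472, 0.119, 0.2357]
tool_rot: [100.2, 90.0, 50.8]
force: [0.8, 0.1, 0.3]
grip_width: 0.0868
```

Run:
```python
from h import *
st(); base(); im,_=read_camera('top'); im2,_=read_camera('scene')
save('fin.png',np.vstack([cv2.resize(im[160:310,140:350],(420,300),interpolation=cv2.INTER_CUBIC),cv2.resize(im2[170:350,230:482],(420,300),interpolation=cv2.INTER_CUBIC)]))
```

```text
{'time_s': 32.85, 'tool_pos': [0.472, 0.119, 0.2357], 'tool_rot': [100.1677, 89.9539, 50.7554], 'force': [0.8001, 0.1172, 0.3024], 'wrist_torque': [-0.0102, -0.0716, 0.0039], 'grip_width': 0.0868, 'qpos': [5.534, -0.5207, -22.5132, 105.384, -0.2328, 75.0588, -66.3308]}
base in start frame [0.2 0.8] [309.6 110. ] 89.9 [[-55.0, -153.89999389648438], [55.0, -154.10000610351562], [55.5, 155.60000610351562], [-54.5, 155.6999969482422]]
tab 182 [ 0.0069 -0.0938]
```

View pics/fin.png

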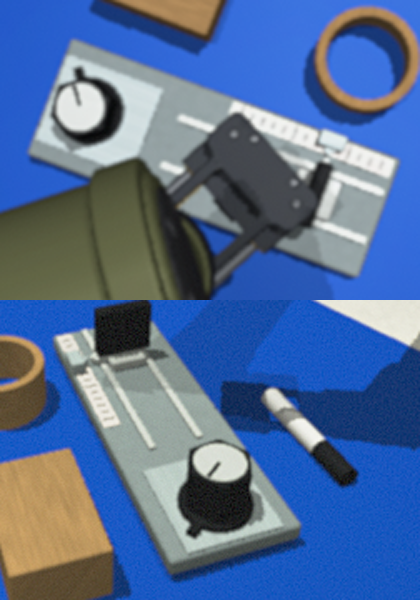

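Run:
```python
from h import *
for p in((77,68),(80,71)): q=g(ray('top',140+p[0]/2,160+p[1]/2,.028)); print(q, np.degrees(np.arctan2(q[1]-.115,q[0])))
st()
env.sign_off()
```

```text
[0.0312 0.1397] 38.367485384861524
[0.0297 0.1363] 35.64702074990675
{'time_s': 33.05, 'tool_pos': [0.4715, 0.1186, 0.2353], 'tool_rot': [-155.3841, 89.9616, 155.1877], 'force': [0.4584, -0.1157, 1.3092], 'wrist_torque': [-0.0296, 0.0133, 0.0122], 'grip_width': 0.087, 'qpos': [5.5378, -0.5293, -22.4929, 105.4393, -0.2361, 75.0786, -66.3215]}
the job is handed in; nothing more can be done
```

The slide is set level with the rider, the clamp knob is turned clockwise to its end stop, and the job was handed in at about 33 s of the 72 s allowed. `sign_off` gives no verdict, so the results below are from my own measurements.

- **Slide:** The first pull left the pointer 2–3 mm short of the rider, so I took the tab again and pulled another 2.5 mm. After that the pointer measured level to about 1 mm (the limit is 4 mm), and the tab stayed at the same place while the knob was turned.
- **Knob:** I turned it about 256–259° clockwise in three grips. The end stop showed as the torque jumping to about 0.6 N m and the knob starting to slip in the pads. The nose tip then measured y of about 0.136–0.140 m and x of about 0.030 m. That is inside the judged band, but the higher y reading is only about 2 mm below its upper limit.
- **Base and bystanders:** The base fit shows it moved under 1 mm. The tape roll, carton and marker were never touched on purpose and look in place, but I did not measure them again. The gripper was open and clear of everything at hand-in.

**Disagreements:**
- The wrist camera read about 3 mm off the top camera along the base.
- My first estimate of the knob's axis was about 2 mm off. That gave side forces of up to about 7 N on the knob until I recentred.
- The last tab reading, 7 mm off sideways and 1 mm along, came with the gripper partly hiding the tab. I discounted it.

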